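Shut the cover tab of the glass test target case

ROBOT

A 6-joint arm with a two-finger parallel gripper is mounted at the origin on the work surface. World frame = base frame: x ahead of the robot, y to its left, z up, the work surface at z = 0. Lengths are in m, angles in rad, forces in N, time in s.
With the tool pointing down it reaches from about 0.35 to 0.925 m from the base axis. Payload 6.4 kg.
Tool frame: the origin (TCP) lies on the mounting face of the last link; the fingertips stand 199 mm ahead of it and the grasp point (between the pads) lies 180 mm ahead of it; z points along the fingers, y is the line along which they close (so a half turn about z gives the same grasp; the last joint's range is limited). The gripper opens to 94 mm and grips with 3 to 60 N. Pads are 16 mm wide; open, the fingers measure 119 mm over their backs; the gripper's body (75 mm by 177 mm) begins 78 mm behind the grasp point.
Start: joints at [0.978, 0.245, 1.558, -0, 1.339, -0.174], TCP at [0.264, 0.594, 0.405] pointing down, gripper open.
Joint ranges: [-3.13, 3.13], [-1.02, 2.26], [0.13, 2.54], [-0.95, 4.09], [0.21, 2.88], [-2.74, 2.74]. Speed limits (rad/s): [2.57, 2.57, 3.14, 3.14, 3.14, 3.14].

INTERFACE

Orientations are given as a unit quaternion [x, y, z, w].
In Python, from workcell import robot, vision gives the robot as it stands.
- The arm moves only by the shell command python3 -m handwheel 'ROWS' [FORCE]. ROWS is a JSON object of lists of equal length, an entry for each row: "dp": the shift along the world's x, y, z as a fraction of full scale, a list of three; "turn": the turn, a rotation vector about the world's x, y, z as a fraction of full scale, a list of three; "gripper": the opening, from -1 (shut) to 1 (fully open), so that 0 is half open. A call has 1 to 5 rows; each row shifts and turns the commanded pose from where the row before left it; what a row does not reach is not made up. Full scale, the value 1, is 0.5 m for a shift and 0.5 rad for a turn. A row lasts 1/10 s, in which the tool goes at most 50 mm and 8.59 degrees, less where a joint would pass 70% of its speed; a pose out of reach is approached as far as the arm can. A call with a number of a shift or a turn outside -1 to 1 is refused whole. A call with a gripper value outside its range is refused whole. The fingers move at their own pace and stop on an object; FORCE is the grip in N (left out, the last holds). Time passes only in rows, so rows that do not move let the fingers close. It gives the time, the measured TCP pose, the force, the opening and the grip force at its end, in the units of the state.
- robot.sense(): the state, without advancing time (a new reading comes with each control period).
- vision.grab_frame(name): name is "side" or "top" or "wrist"; returns the picture (480x640x3 uint8, red, green, blue); there is no depth.
- vision.camera_params(name): a dict with "fx", "fy", "cx", "cy" (pixels), "k1" (the pictures are not rectified: a ray, as slopes to the right and down, at radius r is drawn at 1 + k1 r^2 times it, then the intrinsics apply), "world_from_camera" (4x4, takes a point from camera to world coordinates); the wrist camera has in their place "hand_eye" (4x4, takes a point from camera to tool coordinates, whose origin is the TCP and whose axes are the flange's). Camera axes: x right, y up, looking along -z (the intrinsics and any distortion apply to the point x, -y, -z); pixel columns grow to the right and rows downward; lengths in m; the calibration is good to about 2 mm. A picture is of the moment at which its call begins: read the wrist's pose just before it. camera_params takes no time and is no camera call.
- robot.sign_off(): hands the job in; it is judged then, once.
The state is a dict: "time_s": time; "qpos": joint angles; "qvel": joint speeds; "effort": joint torques, N m; "tcp_pos": TCP position; "eef_rot": TCP orientation; "force": force on the tool from outside, world axes, zero at the start; "ft_torque": the same for the moment, N m; "grip_width": finger opening in m; "finger_force": force on a finger pad.
Only numpy, scipy, OpenCV 4.12 (cv2) and the standard library are available. Lean on these libraries where they do the work, as an engineer would, in place of code of your own. Each camera call takes 0.05 s, during which the arm holds its last target. There are 200 camera calls.

TASK

Fold the hinged cover tab of the test target case down flat over the glass disc with a fingertip and, keeping it pressed down, push it along to its stop so that its free edge is tucked under the retaining lip and stays there when you let go. Press and push only on the outside of the tab: do not pinch it or touch its felt lining, do not touch the glass disc, and leave the lens, the tin and the two rings where they stand.

Things in the scene. Friction and masses are not known exactly. Their poses are not given: they have to be found in the camera images.
- case: flat grey case for a glass test disc, fixed to the counter: 130 mm (its x) by 110 mm (its y), block 20 mm high. Origin: centre of its underside, at counter level; z up; x points from the hinge side to the lip side; yaw in the world within 0.7 rad either way. Two aluminium ears (x -62 to -32 mm, 43 to 51 mm either side of the middle, tops 35 mm up) hold the tab's hinge pin in slots
- tab (a joint): swing of the steel tab (80 mm wide, 4 mm thick, reaching 4 to 98 mm from its hinge axis), rad: 0 = flat on the case, 1.57 = upright, more = leaning away from the lip (limit 2.1). Starts at 1.45 to 1.9. A weak spring opens it: 1 to 2 N pressed at mid-length folds it down; let go untucked, it springs up again to about 0.6 rad
- slot (a joint): slide of tab and hinge pin along the case's x towards the lip, m: 0 = back (free edge of the flat tab 4 mm short of the lip), 0.014 = stop (edge 10 mm under the lip). Starts at 0 to 0.002; takes about 2.5 N and stays where it is left. If slid forward while raised, the tab lands on top of the lip and cannot shut
- hinge (a point): middle of the tab's hinge axis, which runs along the case's y, at case x = -52 mm + slot, 24 mm above the counter
- rib (a point): middle of the crest of a cross rib to push against, on the outer face of the tab (its upper face when shut; the face away from the lip when it stands). The rib is 50 mm wide, 7 mm high and spans 70 to 76 mm from the hinge axis
- liner: grey felt lining, 86 by 72 mm and 1.5 mm thick, on the inner face of the tab (the one that comes down over the glass); fingers stay off it. Origin: on the hinge axis, middle of the tab; its x points along the tab to the free edge, its z out of the outer face
- tab_edge (a point): middle of the free edge of the tab, 98 mm from the hinge axis, at mid-thickness
- press_spot (a point): point on the outer face of the tab on its middle line, 52 mm from the hinge axis, on the hinge side of the rib: a good place to press. Shut and slid back it is 26 mm above the counter
- lip_edge (a point): middle of the lower front edge (towards the hinge) of the aluminium retaining lip: case x = 50 mm, 28.5 mm above the counter, 2.5 mm above the top face of the flat tab. The lip is 100 mm long in y, overhangs x = 50 to 65 mm, its top is 32.5 mm up, and a wall closes it from x = 60.5 mm on
- disc: clear glass test target disc, 62 mm across and 6 mm thick, lying loose in the 66 mm round recess of the case, its top 2 mm below the block's top. Origin: centre of its underside, 12 mm above the counter
- lens: bystander: matte grey telephoto lens standing upright, 74 mm across, 118 mm tall. Origin: centre of its underside
- tin: bystander: glossy orange round filter tin, 79 mm across, 24 mm high. Origin: centre of its underside
- ring_a: bystander: nickel mounting ring lying flat, 62 mm across outside, 10 mm high. Origin: centre of its underside
- ring_b: bystander: a second nickel mounting ring, same size. Origin: centre of its underside
Not all that is in view belongs to the job. Leave any pink or red look-alike of the case alone.

How it is judged:
At the end, for the whole second after the job is handed in: The tab stays shut by itself (tab under 0.06 rad), at least 9 mm along its slot, its edge 5 mm or more in beneath the lip; the disc lies in its recess (within 6 mm of centre); lens, tin and rings are at rest within 15 mm of where they began (value of joint tab below 0.06 rad and value of joint slot above 0.009 m and x of tab_edge in the frame of lip_edge above 0.005 m and z of tab_edge in the frame of lip_edge below 0 m and horizontal distance between disc and case below 0.006 m and linear speed of each of lens, tin, ring_a, ring_b, disc below 0.02 m/s and distance of each of lens, tin, ring_a, ring_b from where it was at the start of the episode below 0.015 m); the robot touches nothing.
It fails at once if the felt inside of the tab is touched (the tab is pinched or hooked) (contact force between any of the fingers, the arm and liner above 1 N).
It fails at once if the glass disc is touched by the robot (contact force between any of the fingers, the arm and disc above 0.5 N).
It fails at once if the glass disc is lifted out of its recess (z of disc in the frame of case above 0.018 m).
It fails at once if the lens, tin or a ring is shifted more than 15 mm, lifted or tipped (distance of any of lens, tin, ring_a, ring_b from where it was at the start of the episode above 0.015 m or angle between any of lens, tin, ring_a, ring_b's own z axis and vertical above 0.2 rad).
It also fails if it takes over 42 s, if anything falls off the work surface, if the arm or the gripper's body presses on something with over 40 N, if the wrist force passes 120 N, or if a joint passes its speed limit or range.

## Working session

There is one attempt and no reset: what is moved stays moved. The work goes in short steps, Python scripts to look and compute and a shell command to move; the robot and the scene stay as the last step left them, time stands still between calls to the robot, and variables do not carry over. Pictures are saved under pics/ and viewed, at most 10 in all, crops included, and the job is handed in when it is done.

```bash
mkdir -p pics
python3 - <<'E'
from workcell import robot, vision
import cv2, numpy as np
for n in("side","top"):
    cv2.imwrite(f"pics/{n}0.png",cv2.cvtColor(vision.grab_frame(n),cv2.COLOR_RGB2BGR))
np.set_printoptions(precision=4,suppress=True)
for n in("side","top","wrist"):
    print(n,vision.camera_params(n))
print(robot.sense())
E
```

```text
side {'fx': 513.918907994794, 'fy': 513.918907994794, 'cx': 326.26657820443575, 'cy': 245.15217874422277, 'k1': -0.03363301502402367, 'world_from_camera': array([[ 0.8546,  0.2707, -0.4431,  0.1453],
       [-0.519 ,  0.475 , -0.7107, -0.6442],
       [ 0.0181,  0.8373,  0.5464,  0.572 ],
       [ 0.    ,  0.    ,  0.    ,  1.    ]])}
top {'fx': 496.85660704492153, 'fy': 496.85660704492153, 'cx': 325.72018021138757, 'cy': 233.39218531596038, 'k1': 0.0067579465431468816, 'world_from_camera': array([[ 0.0027,  0.9929, -0.1192,  0.4221],
       [-0.9999,  0.0014, -0.0111,  0.023 ],
       [-0.0108,  0.1192,  0.9928,  1.0633],
       [ 0.    ,  0.    ,  0.    ,  1.    ]])}
wrist {'fx': 412.2418523371619, 'fy': 412.2418523371619, 'cx': 316.48289930099384, 'cy': 242.68236501369464, 'k1': -0.09310674688761209, 'hand_eye': array([[-0.0001,  0.9647,  0.2633,  0.0775],
       [ 1.    ,  0.0001, -0.0001, -0.0004],
       [-0.0001,  0.2633, -0.9647,  0.0215],
       [ 0.    ,  0.    ,  0.    ,  1.    ]])}
{'time_s': 0.1, 'qpos': array([ 0.9779,  0.2458,  1.5589, -0.    ,  1.3387, -0.1741]), 'qvel': array([ 0.    , -0.001 , -0.0019,  0.0004, -0.0015, -0.0025]), 'effort': array([ -0.0006, -41.6915, -31.5524,   0.0686,   0.031 ,  -0.0001]), 'tcp_pos': array([0.2642, 0.5937, 0.4037]), 'eef_rot': array([ 0.2079,  0.9782, -0.0008, -0.0003]), 'force': array([0.3888, 0.5405, 0.1993]), 'ft_torque': array([ 0.0462, -0.038 ,  0.0148]), 'finger_force': 0.0, 'grip_width': 0.09391960506660156}
```

View pics/top0.png

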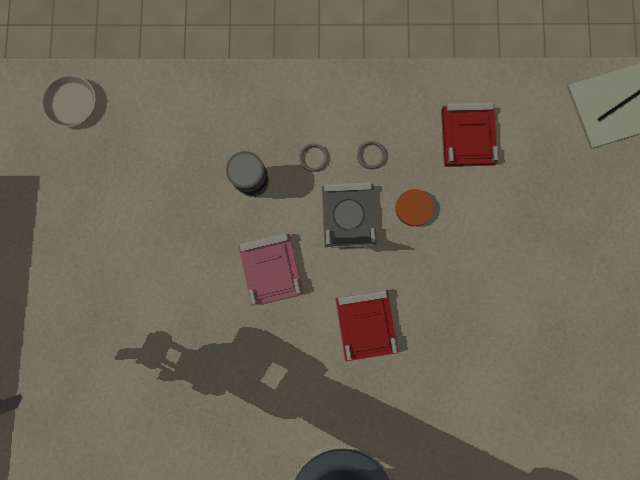

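View pics/side0.png

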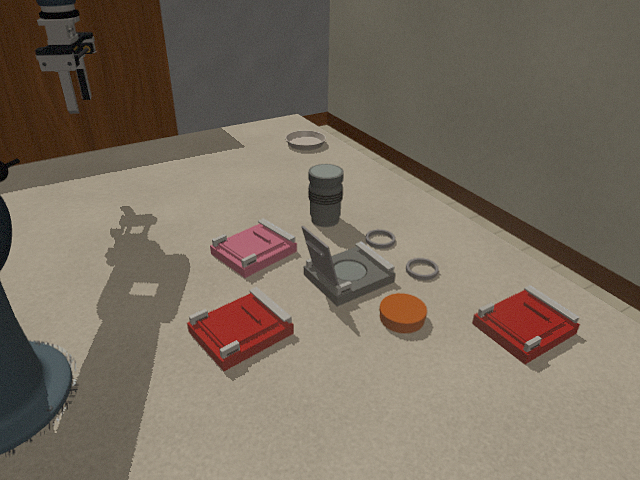

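The top view shows the grey case at about (350,216), with its lip at (347,187), ears at (328,237) and (373,236), and the disc at (348,214). Three look-alikes could be taken for it: pink (270,270), red (367,325) and red (470,135). I choose the grey one because its tab stands up, which the side view confirms at (320,255). I'll check that in one close crop and measure the case.

```bash
cat > h.py <<'E'
import numpy as np, cv2
from workcell import robot, vision
from scipy.spatial.transform import Rotation as R
np.set_printoptions(precision=4,suppress=True)
def cam(n):
    c=vision.camera_params(n)
    if n=="wrist":
        s=robot.sense(); T=np.eye(4); T[:3,:3]=R.from_quat(s["eef_rot"]).as_matrix(); T[:3,3]=s["tcp_pos"]
        c["world_from_camera"]=T@c["hand_eye"]
    c["K"]=np.array([[c["fx"],0,c["cx"]],[0,c["fy"],c["cy"]],[0,0,1]]); c["D"]=np.array([c["k1"],0,0,0,0.])
    return c
def ray(c,px):
    d=cv2.undistortPoints(np.array([[px]],float),c["K"],c["D"])[0,0]
    W=c["world_from_camera"]; return W[:3,3],W[:3,:3]@np.array([d[0],-d[1],-1])
def onz(c,px,z):
    o,d=ray(c,px); return o+d*(z-o[2])/d[2]
def proj(c,P):
    W=c["world_from_camera"]; q=W[:3,:3].T@(np.asarray(P)-W[:3,3]); q=q*[1,-1,-1]
    return cv2.projectPoints(q[None,None],np.zeros(3),np.zeros(3),c["K"],c["D"])[0].ravel()
E
python3 - <<'E'
import cv2,numpy as np
a=cv2.imread("pics/top0.png")[170:260,300:400]; b=cv2.imread("pics/side0.png")[215:305,295:405]
a=cv2.resize(a,(400,360),interpolation=cv2.INTER_CUBIC); b=cv2.resize(b,(400,327),interpolation=cv2.INTER_CUBIC)
o=np.zeros((360,800,3),np.uint8); o[:,:400]=a; o[:327,400:]=b
cv2.imwrite("pics/crop.png",o)
E
```

```text
(no output)
```

View pics/crop.png

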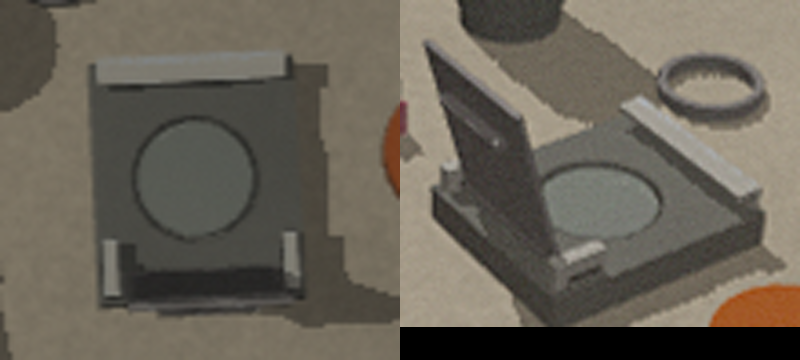

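The crop confirms it: a grey case with an open tab. The tab's rib is at (470,120) in the crop, and the disc and both ears are visible. Next I'll compute the pose.

Run:
```python
from h import *
c=cam("top"); f=lambda x,y,z: onz(c,(300+x/4,170+y/4),z)
L=[f(97,55,.0325),f(285,51,.0325),f(285,77,.0325),f(97,83,.0325)]
el=(f(112,240,.035)+f(112,296,.035))/2; er=(f(291,232,.035)+f(291,288,.035))/2; d=f(196,179,.018)
print("lip",*L,"len",np.linalg.norm(L[0]-L[1]),np.linalg.norm(L[3]-L[0]))
print("ears",el,er,np.linalg.norm(el-er)); print("disc",d)
lm=sum(L)/4; em=(el+er)/2; v=lm-em
u=(L[0]-L[1])+(L[3]-L[2])+(el-er); 
print("dist lip-ear (exp .1045)",np.linalg.norm(v[:2]),"yaw axis",np.arctan2(v[1],v[0]),"yaw cross",np.arctan2(-u[0],u[1]))
yaw=np.arctan2(-u[0],u[1])*.5+.5*np.arctan2(v[1],v[0]); X=np.array([np.cos(yaw),np.sin(yaw)])
for p,x in((lm,.0575),(em,-.047),(d,0)): print("origin est",p[:2]-X*x)
# tab edge corners in side view: height
s=cam("side"); g=lambda x,y:(295+x*110/400,215+y*90/327)
o=np.mean([p[:2]-X*x for p,x in((lm,.0575),(em,-.047),(d,0))],0); Y=np.array([-X[1],X[0]])
for nm,(px,py),yy in(("farcorner",(27,40),.04),("nearcorner",(122,118),-.04)):
    q,r=ray(s,g(px,py)); t=((o+Y*yy-q[:2])@Y)/(r[:2]@Y); P=q+r*t; dx=(P[:2]-o)@X; print(nm,P,"case x",dx,"tab",np.arctan2(P[2]-.024,dx+.051),"len",np.hypot(P[2]-.024,dx+.051))
print("yaw",yaw,"o",o)
print("tin",onz(c,(415,208),.024),"ringa",onz(c,(314,157),.01),"ringb",onz(c,(372,155),.01),"lens",onz(c,(246,165),.118))
```

```text
lip [0.6516 0.0379 0.0325] [ 0.6538 -0.0614  0.0325] [ 0.6398 -0.0613  0.0325] [0.6365 0.0378 0.0325] len 0.0993417894439839 0.015064333155890779
ears [0.538  0.0297 0.035 ] [ 0.5423 -0.0635  0.035 ] 0.09323689854566179
disc [ 0.5876 -0.0148  0.018 ]
dist lip-ear (exp .1045) 0.10536172347820001 yaw axis 0.048614618568117975 yaw cross 0.03349145672001242
origin est [ 0.588  -0.0141]
origin est [ 0.5871 -0.015 ]
origin est [ 0.5876 -0.0148]
farcorner [0.5116 0.0223 0.1149] case x -0.07433062409746631 tab 1.8221084790211468 len 0.0938197008379237
nearcorner [ 0.5155 -0.0576  0.115 ] case x -0.07373287901767704 tab 1.8154741095377613 len 0.09384300769108189
yaw 0.0410530376440652 o [ 0.5876 -0.0146]
tin [ 0.6012 -0.1541  0.024 ] ringa [0.7159 0.0607 0.01  ] ringb [ 0.7203 -0.0654  0.01  ] lens [0.6698 0.1895 0.118 ]
```

```bash
python3 -m handwheel '{"dp":[[0.033,-0.093,0],[0.033,-0.093,0],[0.033,-0.093,0],[0.033,-0.093,0],[0.033,-0.093,0]],"turn":[[0,0,0.184],[0,0,0.184],[0,0,0.184],[0,0,0.184],[0,0,0.184]],"gripper":[-1,-1,-1,-1,-1]}' 20
```

```text
time_s: 0.6
tcp_pos: [0.3468, 0.3595, 0.4042]
eef_rot: [-0.023, 1.0, -0.0, -0.0]
force: [-0.1, 0.5, 0.5]
grip_width: 0.0573
finger_force: 0.0
```

```bash
python3 -m handwheel '{"dp":[[0.033,-0.094,0],[0.033,-0.094,0],[0.033,-0.094,0],[0.033,-0.094,0],[0.033,-0.094,0]],"turn":[[0,0,0],[0,0,0],[0,0,0],[0,0,0],[0,0,0]],"gripper":[-1,-1,-1,-1,-1]}'; python3 -m handwheel '{"dp":[[0.033,-0.094,0],[0.033,-0.094,0],[0.02,-0.07,0],[0,0,0],[0,0,0]],"turn":[[0,0,0],[0,0,0],[0,0,0],[0,0,0],[0,0,0]],"gripper":[-1,-1,-1,-1,-1]}'
```

```text
time_s: 1.1
tcp_pos: [0.4293, 0.1244, 0.4045]
eef_rot: [-0.021, 1.0, 0.0, 0.0]
force: [0.6, 0.3, -0.1]
grip_width: 0.0178
finger_force: 0.0
time_s: 1.6
tcp_pos: [0.4722, -0.003, 0.4042]
eef_rot: [-0.02, 1.0, 0.0, -0.001]
force: [0.6, -0.6, -0.0]
grip_width: 0.0004
finger_force: 0.0
```

```bash
python3 -m handwheel '{"dp":[[0,-0.032,0],[0,0,-0.09],[0,0,-0.09],[0,0,-0.08],[0,0,0]],"turn":[[0,0,0],[0,0,0],[0,0,0],[0,0,0],[0,0,0]],"gripper":[-1,-1,-1,-1,-1]}'
python3 - <<'E'
from h import *
a=vision.grab_frame("side")[170:320,260:420]; b=vision.grab_frame("top")[150:300,280:440]
o=np.hstack([cv2.resize(i,(400,375),interpolation=cv2.INTER_CUBIC) for i in(a,b)])
cv2.imwrite("pics/p1.png",o[:,:,::-1])
E
```

```text
time_s: 2.1
tcp_pos: [0.4695, -0.0165, 0.2693]
eef_rot: [-0.022, 1.0, 0.002, -0.006]
force: [-0.6, 0.1, -0.1]
grip_width: 0.0004
finger_force: 0.0
```

View pics/p1.png

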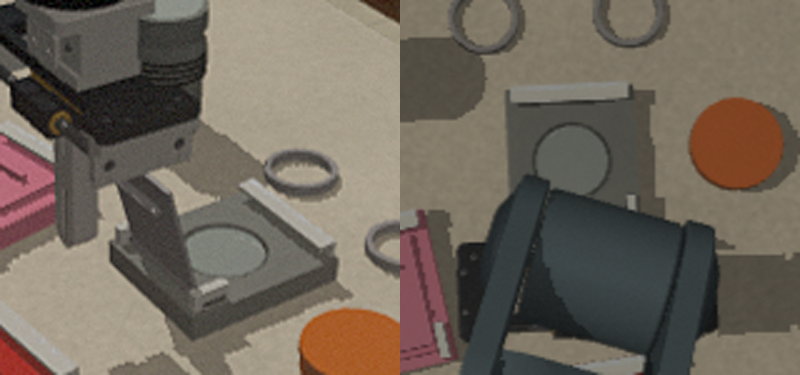

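Finger is behind the tab (side crop: fingertip at (75,240), tab at (150,230)), clear of everything. Now I'll push forward.

```bash
python3 -m handwheel '{"dp":[[0,0,0],[0.02,0,0],[0.02,0,0],[0.02,0,0],[0.02,0,0]],"turn":[[0,0,0],[0,0,0],[0,0,0],[0,0,0],[0,0,0]],"gripper":[-1,-1,-1,-1,-1]}'; python3 -m handwheel '{"dp":[[0.014,0,0],[0,0,0]],"turn":[[0,0,0],[0,0,0]],"gripper":[-1,-1]}'
```

```text
time_s: 2.7
tcp_pos: [0.5135, -0.0188, 0.2752]
eef_rot: [-0.021, 1.0, -0.0, 0.0]
force: [-1.6, -0.3, 0.9]
grip_width: 0.0004
finger_force: 0.4
time_s: 2.9
tcp_pos: [0.5203, -0.0188, 0.2746]
eef_rot: [-0.021, 1.0, -0.0, 0.0]
force: [-1.1, -1.1, -0.6]
grip_width: 0.0004
finger_force: 0.0
```

```bash
python3 -m handwheel '{"dp":[[0.018,0,0.001],[0.018,0.001,0.001],[0.018,0.001,0],[0.014,0.001,-0.007],[0.014,0,-0.009]],"turn":[[0,0,0],[0,0,0],[0,0,0],[0,0,0],[0,0,0]],"gripper":[-1,-1,-1,-1,-1]}';python3 -m handwheel '{"dp":[[0,0,0]],"turn":[[0,0,0]],"gripper":[-1]}'
python3 - <<'E'
from h import *
a=vision.grab_frame("side")[170:320,260:420]
cv2.imwrite("pics/p2.png",cv2.resize(a,(640,600),interpolation=cv2.INTER_CUBIC)[:,:,::-1])
E
```

```text
time_s: 3.4
tcp_pos: [0.5613, -0.0171, 0.2678]
eef_rot: [-0.021, 1.0, -0.0, 0.001]
force: [0.5, 0.9, 1.4]
grip_width: 0.0006
finger_force: 0.5
time_s: 3.5
tcp_pos: [0.561, -0.0172, 0.267]
eef_rot: [-0.021, 1.0, 0.0, -0.0]
force: [-0.4, 0.1, 0.0]
grip_width: 0.0002
finger_force: 0.0
```

View pics/p2.png

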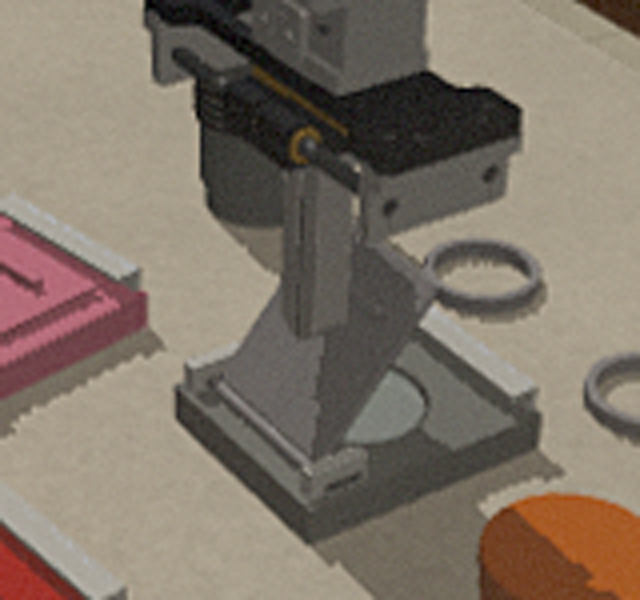

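The finger (tip at (315,325)) is pressing the outer face on the hinge side of the rib. The tab is at about 0.9 rad and the hinge still looks back in its slot. I'll continue down the arc.

```bash
python3 -m handwheel '{"dp":[[0.013,0.001,-0.011],[0.012,0,-0.011],[0.008,0.001,-0.015],[0.008,0,-0.015],[0.003,0,-0.015]],"turn":[[0,0,0],[0,0,0],[0,0,0],[0,0,0],[0,0,0]],"gripper":[-1,-1,-1,-1,-1]}';python3 -m handwheel '{"dp":[[0.003,0,-0.012],[0,0,-0.004],[0,0,-0.002]],"turn":[[0,0,0],[0,0,0],[0,0,0]],"gripper":[-1,-1,-1]}'
python3 - <<'E'
from h import *
a=vision.grab_frame("side")[170:320,260:420]
cv2.imwrite("pics/p3.png",cv2.resize(a,(640,600),interpolation=cv2.INTER_CUBIC)[:,:,::-1])
E
```

```text
time_s: 4.05
tcp_pos: [0.5829, -0.0162, 0.2335]
eef_rot: [-0.021, 1.0, 0.0, 0.0]
force: [0.5, -0.0, 1.2]
grip_width: 0.0007
finger_force: 0.6
time_s: 4.35
tcp_pos: [0.5839, -0.0161, 0.2251]
eef_rot: [-0.021, 1.0, 0.0, -0.0]
force: [-0.9, 0.3, 4.0]
grip_width: 0.0003
finger_force: 1.9
```

View pics/p3.png

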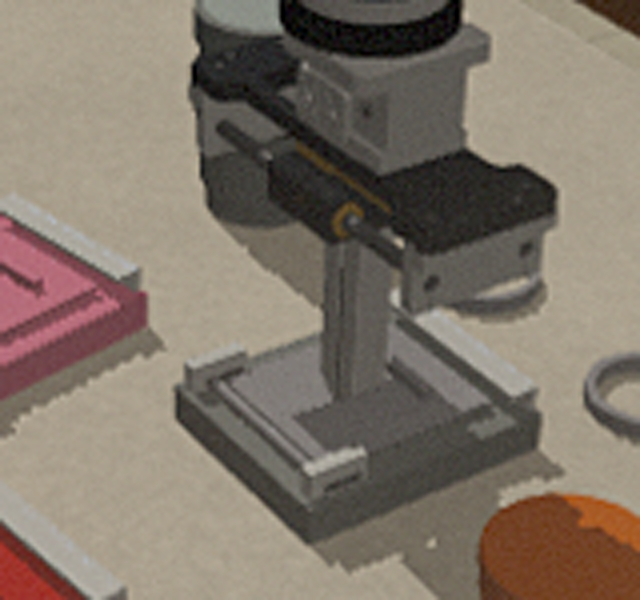

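The tab is flat, pressed at about 4 N with the tip 26 mm up, and its free edge is just short of the lip. Next I'll slide towards the rib and push.

```bash
python3 -m handwheel '{"dp":[[0.008,0,0],[0.008,0.001,0],[0.008,0,0],[0.008,0,0],[0.004,0,0]],"turn":[[0,0,0],[0,0,0],[0,0,0],[0,0,0],[0,0,0]],"gripper":[-1,-1,-1,-1,-1]}';python3 -m handwheel '{"dp":[[0.008,0,0],[0.008,0.001,0]],"turn":[[0,0,0],[0,0,0]],"gripper":[-1,-1]}'
```

```text
time_s: 4.9
tcp_pos: [0.6021, -0.0156, 0.2251]
eef_rot: [-0.021, 1.0, 0.0, -0.0]
force: [-3.2, -0.4, 3.1]
grip_width: 0.0004
finger_force: 2.3
time_s: 5.1
tcp_pos: [0.61, -0.0151, 0.2251]
eef_rot: [-0.021, 1.0, 0.0, -0.0]
force: [-2.9, 0.2, 3.4]
grip_width: 0.0003
finger_force: 2.3
```

```bash
python3 -m handwheel '{"dp":[[0.004,0,0],[0.004,0,0],[0.004,0,0],[0.003,0,0]],"turn":[[0,0,0],[0,0,0],[0,0,0],[0,0,0]],"gripper":[-1,-1,-1,-1]}'
```

```text
time_s: 5.5
tcp_pos: [0.6146, -0.015, 0.2234]
eef_rot: [-0.021, 1.0, 0.0, -0.008]
force: [-21.9, -1.8, 12.6]
grip_width: 0.0001
finger_force: 11.3
```

At the stop (force rose to 22 N). I'll relieve the push, lift clear and check.

```bash
python3 -m handwheel '{"dp":[[-0.01,0,0],[-0.006,0,0],[0,0,0.02],[0,0,0.06],[0,0,0.09]],"turn":[[0,0,0],[0,0,0],[0,0,0],[0,0,0],[0,0,0]],"gripper":[-1,-1,-1,-1,-1]}';python3 -m handwheel '{"dp":[[-0.09,0,0.04],[-0.09,0,0.04],[-0.09,0,0],[0,0,0],[0,0,0]],"turn":[[0,0,0],[0,0,0],[0,0,0],[0,0,0],[0,0,0]],"gripper":[-1,-1,-1,-1,-1]}'
python3 - <<'E'
from h import *
a=vision.grab_frame("side")[200:320,290:450]; b=vision.grab_frame("top")[130:250,280:440]
o=np.hstack([cv2.resize(i,(400,300),interpolation=cv2.INTER_CUBIC) for i in(a,b)])
cv2.imwrite("pics/p4.png",o[:,:,::-1])
E
```

```text
time_s: 6.0
tcp_pos: [0.6087, -0.0151, 0.3089]
eef_rot: [-0.021, 1.0, 0.001, -0.002]
force: [0.1, 0.4, -0.7]
grip_width: 0.0004
finger_force: 0.0
time_s: 6.5
tcp_pos: [0.4741, -0.0152, 0.3511]
eef_rot: [-0.02, 1.0, -0.0, 0.001]
force: [0.4, -0.1, 0.9]
grip_width: 0.0006
finger_force: 0.0
```

View pics/p4.png

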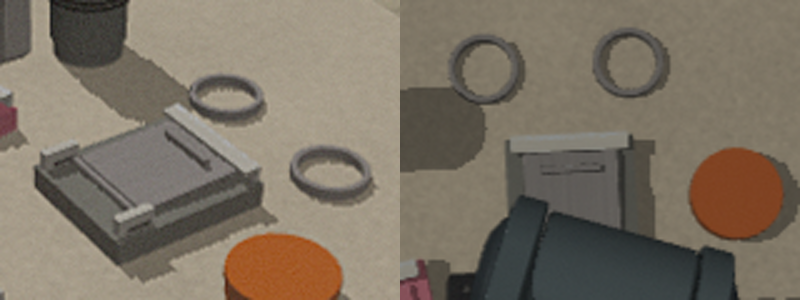

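The tab lies flat with its edge under the lip (rib at (187,150) in the side crop and (572,168) in the top crop), and the rings, tin and lens haven't moved. I'll do a quick slot check from the rib, then hand in.

Run:
```python
from h import *
P=onz(cam("top"),(280+172*.4,130+168*.4),.033); s=(P[0]-.5876)-.021
print(P,"slot",s)
if s>.010: print(robot.sign_off())
```

```text
[ 0.6226 -0.0139  0.033 ] slot 0.014008993690274325
the job is handed in; nothing more can be done
None
```

The job is handed in at about 6.5 s: the tab is folded flat and pushed to its stop (slot measured at about 14 mm), its edge stays under the lip with the finger clear, and the lens, tin and rings look unmoved; the disc is hidden under the tab, so I could not check it by eye.

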